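Show the trackball to the inspection camera

ROBOT

A 7-joint arm with a two-finger parallel gripper is mounted at the origin on the work surface. World frame = base frame: x ahead of the robot, y to its left, z up, the work surface at z = 0. Lengths are in mm, angles in degrees, forces in N, time in s.
With the tool pointing down it reaches from about 425 to 800 mm from the base axis. Payload 8.3 kg.
Tool frame: the origin (TCP) lies at the centre of the arm's flange, where the gripper is bolted on; the fingertips stand 173 mm ahead of it and the grasp point (between the pads) lies 155 mm ahead of it (bot.grip_point_offset is the distance from the TCP to the grasp point, in mm); z points along the fingers, x is the direction in which the jaws open and shut, and the axes are right-handed (so a half turn about z gives the same grasp; the last joint's range is limited). The gripper opens to 85 mm and grips with 20 to 120 N. Pads are 22 mm wide; open, the fingers measure 114 mm over their backs; the gripper's body (76 mm by 85 mm) begins 54 mm behind the grasp point. The pads swing forward as they close: fully open they stand 13 mm farther back than shut.
Start: joints at [-77.515, 21.967, 0.94, 78.501, -0.361, 79.538, -2.664], TCP at [173.163, 600.525, 404.679] pointing down, gripper open.
Joint ranges: [-169.22, 169.22], [-14.56, 117.87], [-87.37, 89.26], [10.42, 133.3], [-82.24, 262.24], [0.94, 117.77], [-172.7, 172.7]. Speed limits (degrees/s): [136.94, 136.94, 172.46, 172.46, 180, 180, 180].

INTERFACE

Orientations are given as a 3x3 rotation matrix whose columns are the frame's x, y, z axes.
In Python, from workcell import bot gives the robot as it stands.
- The arm moves only by the tool apply_moves, never from a script. Its argument "increments" is a list that holds one entry, the list of rows, each a list of 6 numbers: the shift along the world's x, y, z in cm, then the turn, a rotation vector about the world's x, y, z in rad. A call has 1 to 5 rows; each row shifts and turns the commanded pose from where the row before left it; what a row does not reach is not made up. A row lasts 1/12 s, in which the tool goes at most 41.7 mm and 7.16 degrees, less where a joint would pass 70% of its speed; a pose out of reach is approached as far as the arm can. A call is refused whole if a number of a shift passes 4.17 or a number of a turn 0.125, either way. A call with a gripper value outside its range is refused whole. "claw" is the closure, from -1 (fully open) to 1 (shut), so that 0 is half open, set as the call begins (left out, the last holds). The fingers move at their own pace and stop on an object; the grip force is fixed at half the most. Time passes only in rows, so rows that do not move let the fingers close. It gives the time, the measured TCP pose, the force and the opening at its end, in the units of the state.
- bot.observe(): the state, without advancing time (a new reading comes with each control period).
- bot.read_camera(name): name is "side" or "top"; returns a dict with "frame" (400x640x3 uint8, blue, green, red), "vertical_fov" (degrees; the focal length in pixels is half the picture's height over the tangent of half this angle, whatever the lens; pixels are square), "cx", "cy" (the principal point, pixels), "D" ([k1, k2, p1, p2, k3] as OpenCV has them; the pictures are not rectified), "world_from_camera" (4x4, takes a point from camera to world coordinates). Camera axes: x right, y down, z forward; pixel columns grow to the right and rows downward; lengths in mm; the calibration is good to about 2 mm. A picture is of the moment at which its call begins. There is no depth.
- bot.hand_in(): hands the job in, once; it reports no verdict.
Trained networks look in a picture, given as the dict that the camera call returned (one of the last four; its "shot" number tells which), for a name from the list of things; names that differ only in an ending like _2 or _b are one class to them, and where a whole thing is asked for, a point or a joint stands for the part that bears it (a point fixed in the world has none). Each returns a list of dicts, best first, with "conf" (0 to 1); they miss things now and then, are a little off and sometimes report something else, mostly with a low value. They report only what shows in the picture. A call takes as long as a camera call. They do not tell look-alikes from the thing itself.
- bot.search_frame(label, picture): "extent" ([left, top, width, height] as shares, 0 to 1, of the picture: columns of its width, rows of its height, round what is visible of it).
- bot.mark_of(label, picture): "point" ([column, row] as shares, 0 to 1, of the picture: columns of its width, rows of its height: a listed point, or the origin of a listed thing).
The state is a dict: "t": time; "joints": joint angles; "dq": joint speeds; "joint_efforts": joint torques, N m; "tcp_pos": TCP position; "eef_rot": TCP orientation; "ft_force": force on the tool from outside, world axes, zero at the start; "wrist_torque": the same for the moment, N m; "opening": finger opening in mm.
Only numpy, scipy, OpenCV 4.12 (cv2) and the standard library are available. Lean on these libraries where they do the work, as an engineer would, in place of code of your own. Each camera call takes 0.05 s, during which the arm holds its last target. There are 200 camera calls.

TASK

Slide the inspection camera along its rail, away from you, until its carriage is fully home against the far end stop, and leave it there. Then lift the white dish clear of the bench, turned as it lies and with the red trackball loose in it, and in the air give it about a quarter turn so that the orange window in its wall squarely faces the camera, the ball at lens height on the lens axis with its centre 10 cm in front of the glass. Keep the dish level so that the ball stays in the middle without being touched, leave everything else on the bench alone, and finish while still holding the dish there, steady.

Things in the scene. Friction and masses are not known exactly. Their poses are not given: they have to be found in the camera images.
- rail: aluminium rail 360 mm long, 40 wide, 20 high, fixed to the bench on the robot's left, with a dark end stop at each end (up to 47 mm high). Origin: centre of its underside, on the bench. Its x axis runs along the rail, away from the robot (yaw within about 0.12 rad of straight ahead); its y axis points away from the work area, z up.
- carriage (a joint): slide of the camera carriage along the rail's x axis, m: 0 against the near stop, 0.18 fully home against the far stop. It stays where it is left; about 2.5 N of friction, to be moved at 5 to 15 cm/s.
- post_top (a point): middle of the top face of the carriage's upright aluminium post, by which the camera is moved; 215 mm above the bench, axes as the rail's. The post is 20 mm thick along the rail (x), 40 mm wide across it (y) and plain for 170 mm down. The red camera hangs on its -y side from 20 mm off the post's middle: 44 mm wide along the rail, top at 172 mm, clamp plate at 180 mm above the bench.
- lens (a point): middle of the lens's front glass, 150 mm above the bench, 130 mm from the post's middle in the rail's -y. Axes as the rail's: the lens looks level along its own -y axis, towards the work area. A white ring light 68 mm across surrounds it. It rides with the carriage.
- dish_center (a point): centre, half-way up, of the white plastic dish (30 mm high, 0.08 kg), 15 mm above its underside. Nearly round, 68 mm across, with two parallel upright flats, 27 mm long and 64 mm apart, facing its +y and -y axes: the faces to grip. Its +x axis points out through the window in the wall, edged in orange, and at the start lies within 0.4 rad of straight away from the robot. z up.
- dish: the same dish, standing on the bench at the start; origin at the centre of its underside, same axes. Wall 3 mm thick; the window is a quarter of the wall's round, cut down to an orange lip 11 mm above the underside, between two orange jambs. Inside, a shallow 9-degree cone seats the ball in the middle.
- ball_center (a point): centre of the red trackball, 34 mm in diameter, about 36 g, loose in the dish; seated, it is 23 mm above the dish's underside (8 mm above dish_center) and its top stands 40 mm above the underside.
- ball: the same ball; the axes roll with it, so use ball_center.
- module: bystander: black trackball module with an empty socket, 90 x 90 x 35 mm, origin under its centre.
- screwdriver: bystander: screwdriver lying on the bench.
- tape: bystander: blue roll of tape, 90 mm across, 25 mm high.
- cleaner: bystander: clear bottle of cleaner with a red cap, 48 mm across, 130 mm high.
- plug: bystander: small round audio plug standing upright, 19 mm across, 66 mm high.
- tub: bystander: green tub of rack screws, 85 x 85 x 35 mm.
Not all that is in view belongs to the job. What is shaped like the dish but brown or pink is not meant.

How it is judged (in metres and radians):
On the way, in this order (a step that is already met when the one before it is completed fails the run):
1. the camera carriage is home against the far stop (value of joint carriage above 0.174 m), for 0.2 s.
2. the dish is lifted clear of the bench as it lay, the ball in its middle, before the quarter turn (height (world z) of dish_center above 0.04 m and contact force between the fingers and dish above 2 N and horizontal distance between ball_center and dish_center below 0.007 m and z of ball_center in the frame of dish_center below 0.013 m and value of joint carriage above 0.174 m and angle between the x axis of dish_center and the y axis of lens, either way round above 0.8 rad), for 0.1 s.
At the end, for the whole second after the job is handed in: Carriage within 6 mm of the far stop; dish held by the fingers alone, still, level to 5 deg, window facing the lens to 10 deg; ball untouched, within 7 mm of the dish's middle, 80 to 120 mm from the glass, within 15 mm sideways and 12 mm in height of the lens axis; bystanders moved under 30 mm (value of joint carriage above 0.174 m and contact force between the fingers and dish above 2 N and horizontal distance between ball_center and dish_center below 0.007 m and z of ball_center in the frame of dish_center below 0.013 m and y of ball_center in the frame of lens between -0.12 and -0.08 m and x of ball_center in the frame of lens between -0.015 and 0.015 m and z of ball_center in the frame of lens between -0.012 and 0.012 m and angle between the x axis of dish_center and the y axis of lens, either way round below 0.17 rad and x of lens in the frame of dish_center above 0.05 m and angle between dish_center's own z axis and vertical below 0.09 rad and linear speed of dish below 0.02 m/s and angular speed of dish below 0.15 rad/s and linear speed of ball below 0.03 m/s and contact force between each of the fingers, the arm and ball below 0.1 N and contact force between dish and rail below 0.1 N and distance of each of module, screwdriver, tape, cleaner, plug, tub from where it was at the start of the episode below 0.03 m); the arm keeps its last pose, push and grip.
It fails at once if the ball rolls away from the middle of the dish (more than 11 mm) or out of it (horizontal distance between ball_center and dish_center above 0.011 m or z of ball_center in the frame of dish_center above 0.02 m).
It fails at once if the dish is tipped more than 15 degrees (angle between dish_center's own z axis and vertical above 0.26 rad).
It fails at once if the robot touches the ball (contact force between any of the fingers, the arm and ball above 0.5 N).
It fails at once if a bystander is disturbed (moved over 30 mm) (distance of any of module, screwdriver, tape, cleaner, plug, tub from where it was at the start of the episode above 0.03 m).
It also fails if it takes over 58 s, if anything falls off the work surface, if the arm or the gripper's body presses on something with over 40 N, if the wrist force passes 120 N, or if a joint passes its speed limit or range.

## Working session

There is one attempt and no reset: what is moved stays moved. The work goes in short steps, Python scripts to look and compute and a tool call to move; the robot and the scene stay as the last step left them, time stands still between calls to the robot, and variables do not carry over. Pictures are saved under pics/ and viewed, about 8 in all and at most 12, crops included, and the job is handed in when it is done.

Besides the shell and the picture viewer there is one more tool, called after "Request:" as name(argument=value, ...) on one line, values as JSON. apply_moves: Moves the arm, as the interface text tells. Its arguments: {"type":"object","properties":{"increments":{"type":"array"},"claw":{"type":"number"}},"required":["increments"]}

```bash
mkdir -p pics; cat > h.py <<'E'
import numpy as np, cv2
from workcell import bot
def K(p):
    f=p["frame"].shape[0]/2/np.tan(np.radians(p["vertical_fov"]/2))
    return np.array([[f,0,p["cx"]],[0,f,p["cy"]],[0,0,1.]])
def ray(p,uv):
    n=cv2.undistortPoints(np.array([[uv]],float),K(p),np.array(p["D"],float))[0,0]
    T=np.array(p["world_from_camera"]); return T[:3,3],T[:3,:3]@np.array([n[0],n[1],1])
def atz(p,uv,z):
    o,d=ray(p,uv); return o+d*(z-o[2])/d[2]
def proj(p,X):
    T=np.linalg.inv(np.array(p["world_from_camera"]))
    return cv2.projectPoints(np.atleast_2d(np.array(X,float)),cv2.Rodrigues(T[:3,:3])[0],T[:3,3],K(p),np.array(p["D"],float))[0][:,0]
def tri(a,b):
    A=np.zeros((3,3));B=np.zeros(3)
    for o,d in (a,b):
        d=d/np.linalg.norm(d);P=np.eye(3)-np.outer(d,d);A+=P;B+=P@o
    return np.linalg.solve(A,B)
def px(pt): return np.array(pt)*[640,400]
E
python3 - <<'E'
from h import *
s=bot.observe();print(s["t"],s["tcp_pos"],np.round(s["eef_rot"],3).tolist(),s["opening"])
for c in ("side","top"):
    p=bot.read_camera(c);cv2.imwrite(f"pics/{c}0.png",p["frame"])
    print(c,p["vertical_fov"],np.round(p["world_from_camera"],2).tolist())
    for n,z in (("post_top",215),("lens",150),("dish_center",15),("ball_center",23),("rail",0),("plug",0),("cleaner",0),("tub",0),("tape",0),("module",0),("screwdriver",0)):
        for r in bot.mark_of(n,p)[:3]:
            print(n,round(r["conf"],2),px(r["point"]).round(1),atz(p,px(r["point"]),z).round(1))
E
```

```text
0.0 [173.1291557  600.36868344 403.68295252] [[0.277, 0.961, -0.001], [0.961, -0.277, -0.002], [-0.002, 0.0, -1.0]] 85.0808388862602
side 54.8911297091285 [[0.83, -0.32, 0.45, 118.68], [-0.55, -0.45, 0.7, -652.02], [-0.02, -0.83, -0.55, 633.04], [0.0, 0.0, 0.0, 1.0]]
post_top 0.67 [231.8 137.9] [435.3 296.2 215. ]
lens 0.75 [250.1 172.1] [438.4 202.4 150. ]
dish_center 0.96 [317.8 265.9] [466.1 -76.5  15. ]
dish_center 0.92 [364.3 289.5] [ 508.2 -198.2   15. ]
dish_center 0.66 [315.  272.7] [448.4 -92.   15. ]
ball_center 0.5 [317.4 268.3] [456.3 -90.2  23. ]
rail 0.78 [260.1 195. ] [501.1 311.5   0. ]
plug 0.58 [331.3 331.5] [ 392.5 -239.8    0. ]
plug 0.28 [256.2 257.1] [365.5  51.8   0. ]
cleaner 0.78 [380.4 204.5] [770.4  54.5   0. ]
tub 0.91 [414.9 250.2] [ 705.7 -154.8    0. ]
tub 0.52 [260.9 195.1] [503.  309.6   0. ]
tub 0.19 [449.2 308.4] [ 630.5 -334.6    0. ]
tape 0.59 [256.2 258.8] [362.8  46.    0. ]
module 0.89 [445.5 310.8] [ 619.1 -334.5    0. ]
screwdriver 0.78 [399.7 352.6] [ 470.8 -354.6    0. ]
screwdriver 0.68 [412.7 249.4] [ 703.3 -149.2    0. ]
screwdriver 0.23
[... 184 characters left out ...]
177.3 250.2] [452.7 328.9 215. ]
lens 0.58 [238.3 255. ] [433.7 196.6 150. ]
dish_center 0.96 [384.6 217.8] [ 520.9 -202.1   15. ]
dish_center 0.78 [352.9 280.4] [ 342. -104.   15.]
dish_center 0.52 [344.4 243.6] [449.1 -82.3  15. ]
ball_center 0.41 [347.5 239.7] [460.5 -91.2  23. ]
rail 0.78 [208. 226.] [509.9 319.9   0. ]
plug 0.38 [396.7 256.8] [ 405.  -236.8    0. ]
cleaner 0.52 [295.8 135.3] [775.5  53.1   0. ]
cleaner 0.3 [233.6 250.8] [435.  244.2   0. ]
tub 0.61 [363.4 152.3] [ 718.8 -148.3    0. ]
tub 0.27 [206.8 222. ] [521.9 323.5   0. ]
tape 0.7 [300.6 272. ] [368.5  47.6   0. ]
module 0.87 [428.7 181.8] [ 625.4 -341.9    0. ]
screwdriver 0.88 [435.2 233.8] [ 469.4 -355.     0. ]
```

```bash
python3 - <<'E'
import cv2
a=cv2.imread("pics/top0.png");cv2.imwrite("pics/t.png",cv2.resize(a[110:310,130:450],(800,500),interpolation=cv2.INTER_CUBIC))
a=cv2.imread("pics/side0.png");cv2.imwrite("pics/s.png",cv2.resize(a[70:370,190:510],(800,600)[:1]+(600,) if 0 else (640,600),interpolation=cv2.INTER_CUBIC))
E
```

```text
(no output)
```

View pics/t.png

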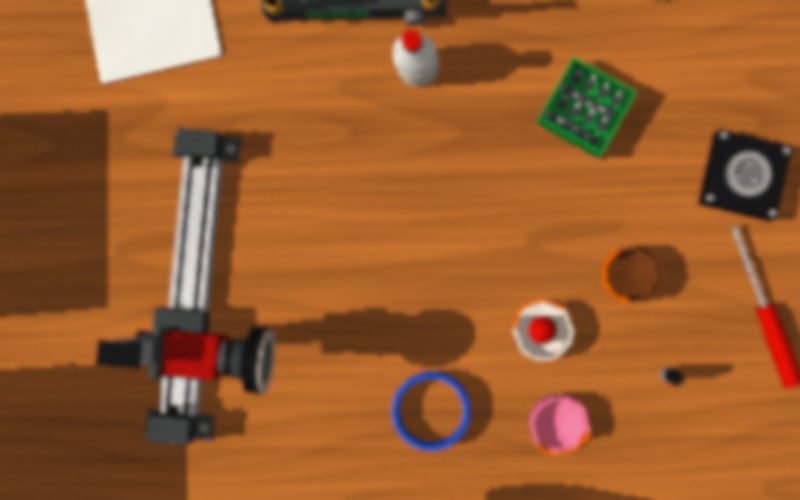

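View pics/s.png

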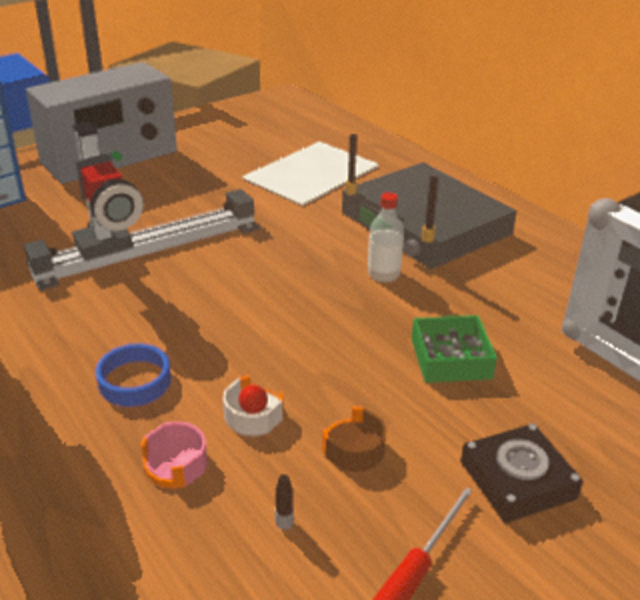

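The overview shows the white dish with the red ball at crop (543,330) in the top view and its window to the far side. The brown and pink look-alikes are beside it, and the camera is near the near stop. Next I'll zoom in on the dish and rail.

```bash
python3 - <<'E'
from h import *
P={c:bot.read_camera(c) for c in("top","side")}
for n in("post_top","lens","dish_center","ball_center"):
    q={c:px(bot.mark_of(n,P[c])[0]["point"]) for c in P}
    X=tri(ray(P["top"],q["top"]),ray(P["side"],q["side"]));print(n,q,X.round(1),[ (proj(P[c],X)[0]-q[c]).round(1) for c in P])
t=P["top"]["frame"];s=P["side"]["frame"]
for c,roi in(("top",(225,260,330,365)),("side",(250,295,295,340))):
    f=P[c]["frame"];r0,r1,c0,c1=roi;h=cv2.cvtColor(f[r0:r1,c0:c1],cv2.COLOR_BGR2HSV)
    red=((h[...,0]<4)|(h[...,0]>174))&(h[...,1]>190)&(h[...,2]>110)
    v,u=np.nonzero(red);print(c,"red",len(u),u.mean()+c0,v.mean()+r0,atz(P[c],(u.mean()+c0,v.mean()+r0),24).round(1))
A=cv2.resize(t[225:260,330:365],(420,420),interpolation=cv2.INTER_NEAREST)
B=cv2.resize(s[250:295,295:340],(380,420),interpolation=cv2.INTER_NEAREST)
cv2.imwrite("pics/d.png",np.hstack([A,B]))
R=cv2.resize(t[155:295,165:245],(343,600),interpolation=cv2.INTER_CUBIC)
R2=cv2.resize(s[120:220,195:325],(457,352),interpolation=cv2.INTER_CUBIC)
R2=np.vstack([R2,np.zeros((248,457,3),np.uint8)])
cv2.imwrite("pics/r.png",np.hstack([R,R2]))
E
```

```text
post_top {'top': array([176.896, 250.08 ]), 'side': array([230.784, 136.88 ])} [449.5 337.2 199.6] [array([-0.5,  1.1]), array([1. , 0.1])]
lens {'top': array([237.568, 254.68 ]), 'side': array([249.088, 174.4  ])} [434.  199.5 145.8] [array([-0.1,  0.1]), array([0.1, 0. ])]
dish_center {'top': array([382.272, 216.8  ]), 'side': array([275.712, 294.48 ])} [ 427.4 -157.3   50.7] [array([-10.2,  34.4]), array([ 46.9, -12.5])]
ball_center {'top': array([346.624, 238.8  ]), 'side': array([316.224, 268.6  ])} [459.6 -87.   18.2] [array([-0.6,  1.2]), array([ 1.7, -0.1])]
top red 69 346.28985507246375 241.68115942028984 [454.9 -87.4  24. ]
side red 43 314.09302325581393 266.69767441860466 [452.4 -82.2  24. ]
```

View pics/d.png

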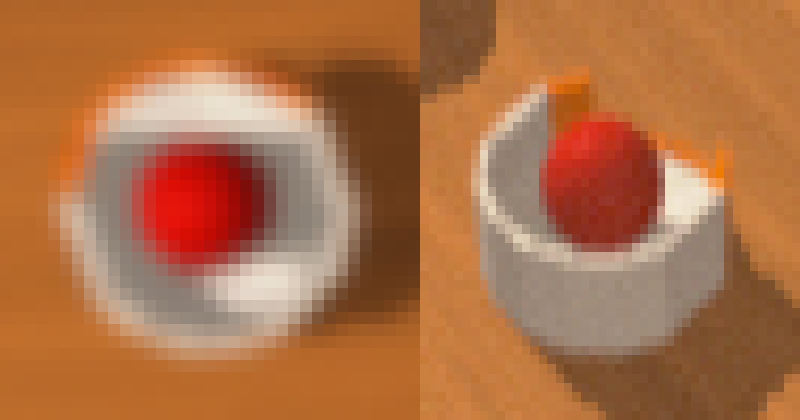

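View pics/r.png

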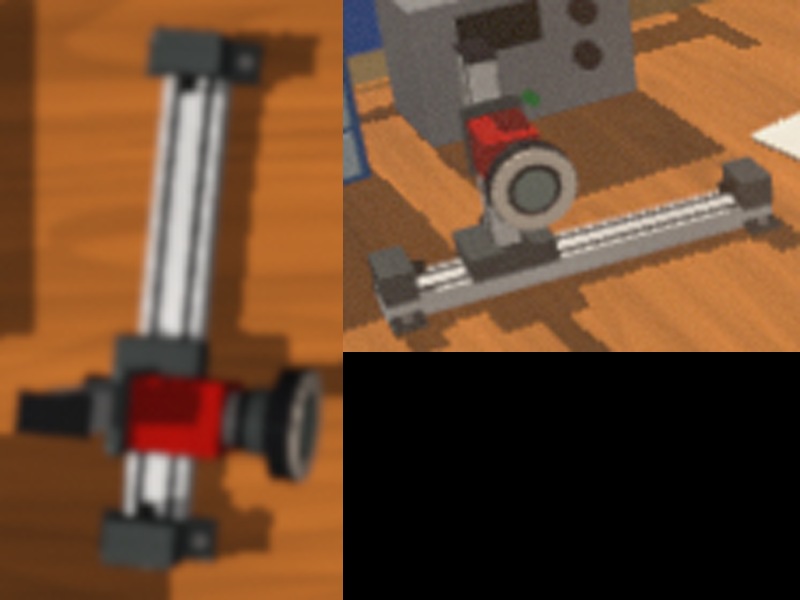

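```bash
cat > fit.py <<'E'
from h import *
from scipy.optimize import minimize
def dishpts(x,y,yaw,z0=0):
    a=np.linspace(0,2*np.pi,72,endpoint=False)
    X=34*np.cos(a);Y=np.clip(34*np.sin(a),-32,32)
    pts=[]
    for z in (0,30):
        m=np.ones_like(a,bool)
        if z: m=np.cos(a)<np.cos(np.pi/4)
        pts.append(np.c_[X[m],Y[m],np.full(m.sum(),z+z0)])
    m=np.cos(a)>=np.cos(np.pi/4)
    pts.append(np.c_[X[m],Y[m],np.full(m.sum(),11+z0)])
    p=np.vstack(pts);c,s=np.cos(yaw),np.sin(yaw)
    return np.c_[x+c*p[:,0]-s*p[:,1],y+s*p[:,0]+c*p[:,1],p[:,2]]
E
python3 - <<'E'
from fit import *
P={c:bot.read_camera(c) for c in("top","side")}
p=P["top"]
e=[(203,173.7),(194.6,271.6),(218.2,174.8),(208.8,271.6)]
W=[atz(p,q,20)[:2] for q in e]
for i in(0,2): d=W[i]-W[i+1];print("rail edge",W[i].round(1),W[i+1].round(1),"yaw",np.arctan2(d[1],d[0]))
r=lambda x,y:(165+x/4.2875,155+y/4.2875)
for q in((150,30),(222,30),(103,568),(177,568),(150,80),(103,512)): print("stop corner z47",q,atz(p,r(*q),47).round(1))
ps=P["side"]
print("post proj side",proj(ps,[452.7,329,215]),"lens tri z150")
# dish mask fits
res={}
for c,roi in(("top",(222,262,328,368)),("side",(250,295,293,340))):
    f=P[c]["frame"];r0,r1,c0,c1=roi;h=cv2.cvtColor(f[r0:r1,c0:c1],cv2.COLOR_BGR2HSV).astype(int)
    white=(h[...,1]<110)&(h[...,2]>75)
    org=(h[...,0]>4)&(h[...,0]<16)&(h[...,1]>215)&(h[...,2]>190)
    m=white.astype(np.uint8)
    n,l,st,ce=cv2.connectedComponentsWithStats(m);k=1+st[1:,4].argmax()
    v,u=np.nonzero(l==k);hull=cv2.convexHull(np.c_[u+c0,v+r0].astype(np.float32));res[c]=hull[:,0]
    print(c,"white area",st[k],"orange",[(int(b)+c0,int(a)+r0) for a,b in zip(*np.nonzero(org))])
def cost(q):
    t=0
    for c in P:
        pr=proj(P[c],dishpts(*q));hu=cv2.convexHull(pr.astype(np.float32))
        t+=sum(cv2.pointPolygonTest(hu,(float(a),float(b)),True)**2 for a,b in res[c])
    return t
for yaw0 in(0,.3,-.3):
    o=minimize(cost,[455,-87,yaw0],method="Nelder-Mead",options=dict(initial_simplex=[[455,-87,yaw0],[460,-87,yaw0],[455,-82,yaw0],[455,-87,yaw0+.2]]));print(o.x,o.fun)
for c in P:
    b=cv2.minAreaRect(res[c]);print(c,b, [cv2.minAreaRect(proj(P[c],dishpts(455,-87,.3)).astype(np.float32))[0]])
E
```

```text
rail edge [663.8 327.9] [378.2 355.1] yaw -0.09509571447722341
rail edge [659.3 282.5] [377.5 313.1] yaw -0.1083137590482153
stop corner z47 (150, 30) [694. 328.  47.]
stop corner z47 (222, 30) [692.5 279.   47. ]
stop corner z47 (103, 568) [336.8 362.6  47. ]
stop corner z47 (177, 568) [336.1 312.9  47. ]
stop corner z47 (150, 80) [660.2 328.   47. ]
stop corner z47 (103, 512) [373.7 362.   47. ]
post proj side [[233.20809649 132.56376336]] lens tri z150
top white area [  7   9  25  23 333] orange [(335, 237), (335, 238)]
side white area [  8  10  30  28 455] orange [(313, 258), (314, 258), (311, 259), (312, 259), (313, 259), (314, 262), (312, 263), (313, 263), (318, 263), (311, 264), (330, 266), (330, 267)]
[ 4.51666323e+02 -9.10449067e+01 -5.60248447e-02] 16.37959692225432
[ 4.51666424e+02 -9.10406015e+01 -5.60164203e-02] 16.37954573779504
[ 4.51671249e+02 -9.10513819e+01 -5.60183761e-02] 16.37985099559961
top ((347.4000244140625, 242.70001220703125), (22.807889938354492, 22.360679626464844), 26.56505012512207) [(346.1325988769531, 241.6405029296875)]
side ((314.6688537597656, 275.54266357421875), (31.664688110351562, 23.934608459472656), 23.629377365112305) [(316.1320495605469, 270.6913146972656)]
```

```bash
python3 - <<'E'
from fit import *
P={c:bot.read_camera(c) for c in("top","side")}
J=[atz(P["side"],q,30)[:2] for q in((312.8,258.6),(331,267))]
d=J[0]-J[1];m=(J[0]+J[1])/2;print("jambs",J,"sep",np.linalg.norm(d),"yaw",np.arctan2(-d[0],d[1]),"mid",m)
y=np.arctan2(-d[0],d[1]);print("ctr guess",m-23*np.array([np.cos(y),np.sin(y)]))
S=20;out=[]
for c,(r0,r1,c0,c1) in(("top",(222,262,326,366)),("side",(252,292,296,336))):
  for q in((453,-88,.3),(453,-88,.1)):
    a=cv2.resize(P[c]["frame"][r0:r1,c0:c1],(400,300) if 0 else (400,400),interpolation=cv2.INTER_NEAREST)
    pr=(proj(P[c],dishpts(*q))-[c0,r0]+.5)*10
    for u,v in pr.astype(int): cv2.circle(a,(u,v),1,(255,0,0),-1)
    L=[[34*np.cos(t),34*np.sin(t),z] for t in(-np.pi/4,np.pi/4) for z in(30,11)]
    C,s=np.cos(q[2]),np.sin(q[2])
    for X,Y,z in L:
        u,v=((proj(P[c],[q[0]+C*X-s*Y,q[1]+s*X+C*Y,z])[0]-[c0,r0]+.5)*10).astype(int);cv2.circle(a,(u,v),4,(0,255,0),-1)
    b=proj(P[c],[q[0],q[1],23])[0];u,v=((b-[c0,r0]+.5)*10).astype(int);cv2.circle(a,(u,v),4,(255,255,0),-1)
    out.append(a)
cv2.imwrite("pics/f.png",cv2.resize(np.vstack([np.hstack(out[:2]),np.hstack(out[2:])]),(600,600)))
E
```

```text
jambs [array([461.48054041, -62.68624214]), array([ 480.25905449, -110.79413901])] sep 51.64302791960263 yaw 0.3721525533475529 mid [470.86979745 -86.74019057]
ctr guess [449.44422129 -95.10348455]
```

View pics/f.png

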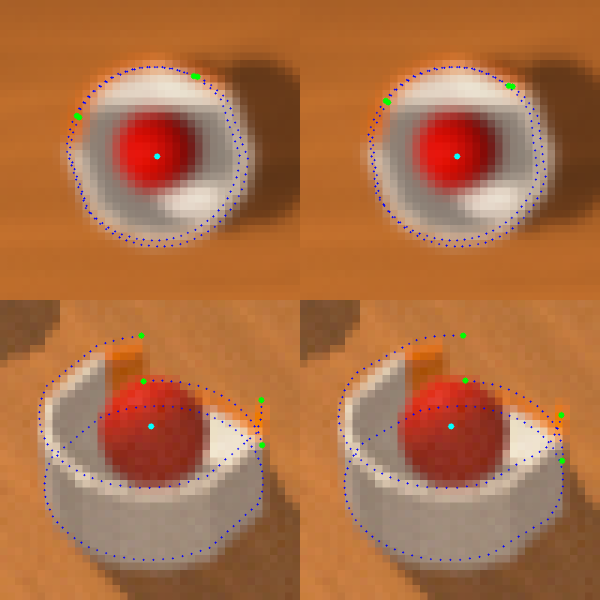

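The overlay puts the dish at about (453,-90) with yaw around 0.3, within 2-3 mm. I'll check for clutter around the start pose before moving.

View pics/top0.png

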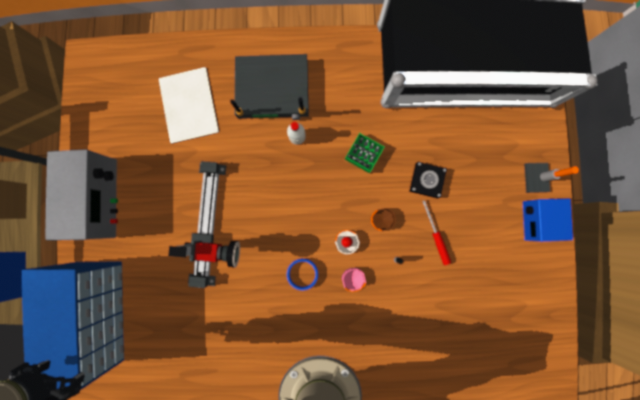

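The top view shows the blue drawer box next to the gripper at the start, so I'll leave towards -y while rising, then go to a point behind the post.

Request:
apply_moves(increments=[[[0,-3,2,0,0,0.036],[1.5,-3.5,1,0,0,0.036],[2,-3.5,0,0,0,0.036],[2.5,-3,0,0,0,0.036],[2.5,-3,0,0,0,0.036]]], claw=1)

```text
t: 2.32
tcp_pos: [258.6, 438.9, 435.2]
eef_rot: [[0.098, 0.995, 0.0], [0.995, -0.098, 0.001], [0.001, 0.0, -1.0]]
ft_force: [1.4, 0.6, 0.3]
opening: 25.6
```

Request:
apply_moves(increments=[[[2.9,-2.1,-1,0,0,0],[2.9,-2.1,-1,0,0,0],[2.9,-2.1,-1,0,0,0],[2.9,-2.1,-1,0,0,0],[2.5,-2,-1,0,0,0]]])

```text
t: 2.73
tcp_pos: [400.8, 334.8, 384.6]
eef_rot: [[0.101, 0.995, 0.001], [0.995, -0.101, 0.0], [0.001, 0.001, -1.0]]
ft_force: [0.4, 0.4, 1.4]
opening: -0.1
```

Request:
apply_moves(increments=[[[0,0,0,0,0,0],[0,0,0,0,0,0]]])

```text
t: 2.9
tcp_pos: [400.6, 334.6, 384.2]
eef_rot: [[0.105, 0.994, -0.001], [0.994, -0.105, -0.001], [-0.001, -0.0, -1.0]]
ft_force: [-0.8, 0.9, -0.8]
opening: 0.4
```

```bash
python3 - <<'E'
from h import *
P={c:bot.read_camera(c) for c in("top","side")}
R=cv2.resize(P["top"]["frame"][215:295,160:260],(500,400),interpolation=cv2.INTER_CUBIC)
R2=cv2.resize(P["side"]["frame"][80:220,195:270],(214,400),interpolation=cv2.INTER_CUBIC)
cv2.imwrite("pics/p.png",np.hstack([R,R2]))
E
```

```text
(no output)
```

View pics/p.png

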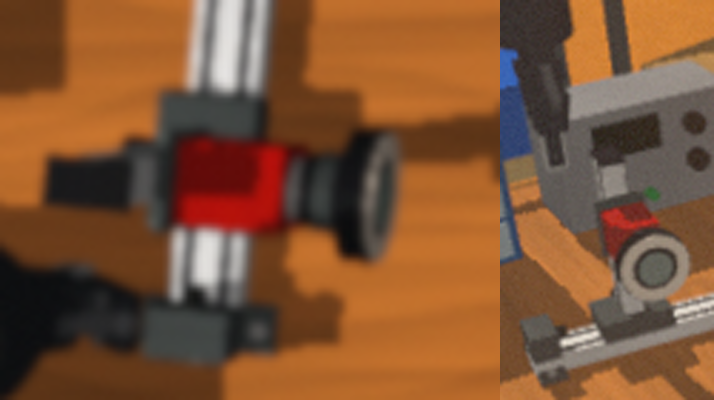

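Request:
apply_moves(increments=[[[0.5,-0.05,-2,0,0,0],[0.7,-0.07,0,0,0,0],[0.7,-0.07,0,0,0,0],[0.7,-0.07,0,0,0,0],[0.7,-0.07,0,0,0,0]]])

```text
t: 3.42
tcp_pos: [432.5, 333.8, 365.6]
eef_rot: [[0.1, 0.995, 0.0], [0.995, -0.1, 0.001], [0.001, -0.0, -1.0]]
ft_force: [-4.0, -0.2, 3.1]
opening: 0.4
```

Request:
apply_moves(increments=[[[0.7,-0.07,0,0,0,0],[0.7,-0.07,0,0,0,0],[0.7,-0.07,0,0,0,0],[0.7,-0.07,0,0,0,0],[0.7,-0.07,0,0,0,0]]])

```text
t: 3.83
tcp_pos: [467.8, 329.7, 364.8]
eef_rot: [[0.1, 0.995, -0.0], [0.995, -0.1, 0.0], [0.0, -0.0, -1.0]]
ft_force: [-2.3, -0.0, 2.0]
opening: 0.2
```

Request:
apply_moves(increments=[[[0.7,-0.07,0,0,0,0],[0.7,-0.07,0,0,0,0],[0.7,-0.07,0,0,0,0],[0.7,-0.07,0,0,0,0],[0.7,-0.07,0,0,0,0]]])

```text
t: 4.25
tcp_pos: [502.9, 326.0, 364.6]
eef_rot: [[0.101, 0.995, -0.0], [0.995, -0.101, -0.0], [-0.0, -0.0, -1.0]]
ft_force: [-3.2, -0.2, 2.4]
opening: 0.1
```

Request:
apply_moves(increments=[[[0.7,-0.07,0,0,0,0],[0.7,-0.07,0,0,0,0],[0.7,-0.07,0,0,0,0],[0.7,-0.07,0,0,0,0],[0.7,-0.07,0,0,0,0]]])

```text
t: 4.67
tcp_pos: [537.9, 322.4, 364.5]
eef_rot: [[0.101, 0.995, -0.0], [0.995, -0.101, -0.001], [-0.001, -0.0, -1.0]]
ft_force: [-3.5, -1.1, 1.9]
opening: -0.1
```

Request:
apply_moves(increments=[[[0.7,-0.07,0,0,0,0],[0.7,-0.07,0,0,0,0],[0.6,-0.06,0,0,0,0],[0.5,-0.05,0,0,0,0],[0.5,-0.05,0,0,0,0]]])

```text
t: 5.08
tcp_pos: [567.7, 319.5, 364.4]
eef_rot: [[0.101, 0.995, -0.0], [0.995, -0.101, -0.0], [-0.001, -0.0, -1.0]]
ft_force: [-3.5, -1.3, 0.7]
opening: -0.2
```

Request:
apply_moves(increments=[[[0.4,-0.04,0,0,0,0],[0.4,-0.04,0,0,0,0]]])

```text
t: 5.25
tcp_pos: [575.5, 318.8, 364.5]
eef_rot: [[0.101, 0.995, -0.0], [0.995, -0.101, -0.0], [-0.0, -0.0, -1.0]]
ft_force: [-3.1, -1.0, 0.7]
opening: 0.2
```

Request:
apply_moves(increments=[[[0.4,-0.04,0,0,0,0],[0.4,-0.04,0,0,0,0]]])

```text
t: 5.42
tcp_pos: [583.4, 318.1, 364.5]
eef_rot: [[0.1, 0.995, -0.0], [0.995, -0.1, -0.0], [-0.0, -0.0, -1.0]]
ft_force: [-3.4, -2.1, -0.6]
opening: 0.4
```

Request:
apply_moves(increments=[[[0.4,-0.04,0,0,0,0]]])

```text
t: 5.5
tcp_pos: [586.0, 318.0, 364.5]
eef_rot: [[0.1, 0.995, -0.005], [0.995, -0.1, -0.001], [-0.001, -0.005, -1.0]]
ft_force: [-27.5, -6.3, 12.9]
opening: 0.3
```

Request:
apply_moves(increments=[[[0,0,0,0,0,0],[0,0,0,0,0,0],[0,0,0,0,0,0]]])

```text
t: 5.75
tcp_pos: [585.8, 318.1, 364.5]
eef_rot: [[0.099, 0.995, -0.005], [0.995, -0.099, -0.001], [-0.001, -0.005, -1.0]]
ft_force: [-13.6, -4.1, 4.8]
opening: -0.1
```

Request:
apply_moves(increments=[[[-2,0.2,0,0,0,0],[-2,0.2,1,0,0,0],[-1,0,2,0,0,-0.12],[-1,-1,1,0,0,-0.12],[-1,-2.5,0,0,0,-0.12]]])

```text
t: 6.17
tcp_pos: [516.4, 290.6, 407.6]
eef_rot: [[0.444, 0.896, 0.005], [0.896, -0.444, 0.005], [0.007, 0.002, -1.0]]
ft_force: [-0.7, 0.5, 0.1]
opening: 0.2
```

Request:
apply_moves(increments=[[[-0.3,-1.9,-0.5,0,0,-0.118],[-0.3,-1.9,-0.5,0,0,-0.118],[-0.3,-1.9,-0.5,0,0,-0.118],[-0.3,-1.9,-0.5,0,0,-0.118],[-0.3,-1.9,-0.5,0,0,-0.118]]], claw=-1)

```text
t: 6.58
tcp_pos: [502.5, 191.1, 380.2]
eef_rot: [[0.871, 0.492, 0.002], [0.492, -0.871, 0.001], [0.003, 0.0, -1.0]]
ft_force: [0.7, -0.4, -0.7]
opening: 60.5
```

Request:
apply_moves(increments=[[[-0.3,-1.9,-0.5,0,0,-0.118],[-0.3,-1.9,-0.5,0,0,-0.118],[-0.3,-1.9,-0.5,0,0,-0.118],[-0.3,-1.9,-0.5,0,0,-0.118],[-0.3,-1.9,-0.5,0,0,-0.118]]])

```text
t: 7.0
tcp_pos: [487.6, 96.0, 355.2]
eef_rot: [[0.997, -0.075, 0.003], [-0.075, -0.997, 0.001], [0.002, -0.001, -1.0]]
ft_force: [-1.1, -0.3, -0.2]
opening: 85.4
```

Request:
apply_moves(increments=[[[-0.3,-1.9,-0.5,0,0,-0.118],[-0.3,-1.9,-0.5,0,0,-0.118],[-0.3,-1.9,-0.5,0,0,-0.118],[-0.3,-1.9,-0.5,0,0,-0.118],[-0.3,-1.9,-0.5,0,0,-0.118]]])

```text
t: 7.42
tcp_pos: [472.7, 0.8, 330.2]
eef_rot: [[0.787, -0.618, 0.003], [-0.618, -0.787, 0.001], [0.002, -0.002, -1.0]]
ft_force: [0.9, -0.4, -0.8]
opening: 85.2
```

```bash
python3 - <<'E'
from fit import *
P={c:bot.read_camera(c) for c in("top","side")}
for n,z in(("lens",150),("post_top",215),("ball_center",23),("dish_center",15)):
    q={}
    for c in P:
        for r in bot.mark_of(n,P[c])[:3]:
            q.setdefault(c,px(r["point"]));print(n,c,round(r["conf"],2),px(r["point"]).round(1),atz(P[c],px(r["point"]),z).round(1))
    if len(q)==2: print("  tri",tri(ray(P["top"],q["top"]),ray(P["side"],q["side"])).round(1))
for c in P: print(c,"pred lens px",proj(P[c],[593.7,181.6,150]).round(1))
# overlay lens & dish at yaw .33
o=[]
def crop(c,ctr,w,pts,s=400):
    r0,c0=int(ctr[1]-w/2),int(ctr[0]-w/2);k=s/w
    a=cv2.resize(P[c]["frame"][r0:r0+w,c0:c0+w],(s,s),interpolation=cv2.INTER_NEAREST)
    for p,col in pts:
        u,v=((proj(P[c],p)[0]-[c0,r0]+.5)*k).astype(int);cv2.circle(a,(u,v),2,col,-1)
    return a
L=np.array([593.7,181.6,150]);ax=np.array([.995,-.1,0])
t=np.linspace(0,2*np.pi,24)
lp=[(L,(0,255,0))]+[(L+34*(np.cos(a)*ax+np.sin(a)*np.array([0,0,1])),(255,0,0)) for a in t]
q=(452.5,-91,.33);C,s=np.cos(q[2]),np.sin(q[2])
dp=[(x,(255,0,0)) for x in dishpts(*q)]
for a in(-1,1):
  for z in(30,11):
    X,Y=34*np.cos(a*np.pi/4),34*np.sin(a*np.pi/4);dp.append(([q[0]+C*X-s*Y,q[1]+s*X+C*Y,z],(0,255,0)))
im=np.vstack([np.hstack([crop(c,proj(P[c],L)[0],50,lp,300),crop(c,proj(P[c],[q[0],q[1],15])[0],40,dp,300)]) for c in P])
cv2.imwrite("pics/l.png",im)
E
```

```text
lens top 0.83 [240.9 192.3] [593.4 187.7 150. ]
post_top top 0.93 [181.9 186.4] [605.3 316.9 215. ]
ball_center top 0.62 [348.3 241.3] [455.8 -93.3  23. ]
ball_center side 0.75 [319.6 271.1] [ 455.5 -101.    23. ]
  tri [457.1 -94.7  17.1]
dish_center top 0.86 [349.4 280.8] [341.2 -93.8  15. ]
dish_center top 0.72 [344. 239.] [462.4 -81.6  15. ]
dish_center top 0.7 [383.8 221.1] [ 511.4 -199.5   15. ]
dish_center side 0.76 [277.5 299.7] [ 338.1 -116.3   15. ]
dish_center side 0.67 [363.4 286.7] [ 511.9 -190.4   15. ]
dish_center side 0.6 [315.6 270. ] [454.2 -85.3  15. ]
  tri [341.7 -97.1  -4.6]
top pred lens px [[243.2 192.1]]
side pred lens px [[304.7 159.1]]
```

View pics/l.png

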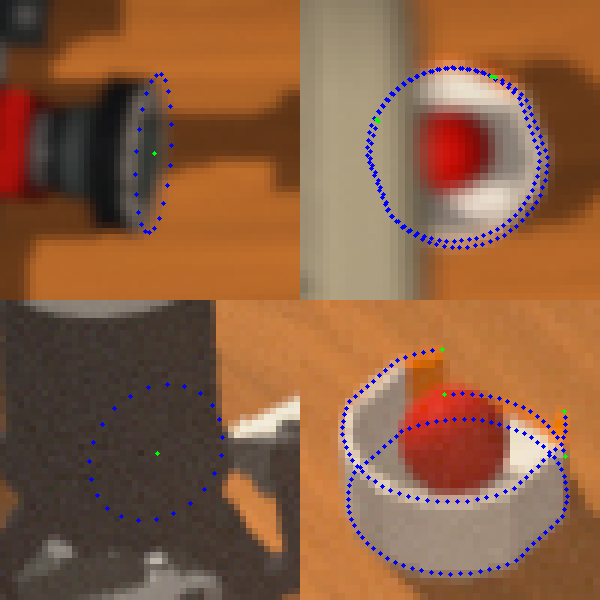

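Request:
apply_moves(increments=[[[-0.4,-1.84,-1.8,0,0,-0.115],[-0.4,-1.84,-1.8,0,0,-0.115],[-0.4,-1.84,-1.8,0,0,-0.115],[-0.4,-1.84,-1.8,0,0,-0.115],[-0.4,-1.84,-1.8,0,0,-0.115]]])

```text
t: 8.33
tcp_pos: [452.1, -90.6, 239.1]
eef_rot: [[0.326, -0.945, 0.001], [-0.945, -0.326, 0.0], [0.0, -0.001, -1.0]]
ft_force: [0.2, 0.3, -0.5]
opening: 85.6
```

Request:
apply_moves(increments=[[[0,0,-1,0,0,0],[0,0,0,0,0,0]]])

```text
t: 8.5
tcp_pos: [451.2, -90.5, 227.9]
eef_rot: [[0.33, -0.944, -0.003], [-0.944, -0.33, -0.001], [-0.001, 0.003, -1.0]]
ft_force: [-0.4, 0.6, 1.0]
opening: 85.1
```

```bash
python3 - <<'E'
from h import *
P={c:bot.read_camera(c) for c in("side",)}
cv2.imwrite("pics/g.png",cv2.resize(P["side"]["frame"][200:300,265:365],(600,600),interpolation=cv2.INTER_CUBIC))
E
```

```text
(no output)
```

View pics/g.png

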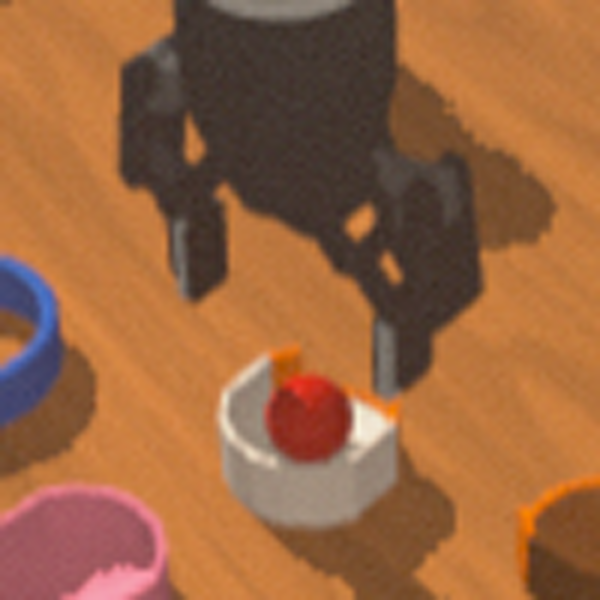

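The jaws straddle the dish along its flats, with fingertips at (195,295) and (400,390). Descending.

Request:
apply_moves(increments=[[[0.1,0,-1.2,0,0,0],[0,0,-1.2,0,0,0],[0,0,-1.2,0,0,0],[0,0,-1.2,0,0,0],[0,0,-0.8,0,0,0]]])

```text
t: 8.97
tcp_pos: [453.3, -89.4, 172.8]
eef_rot: [[0.332, -0.943, -0.0], [-0.943, -0.332, 0.0], [-0.001, 0.0, -1.0]]
ft_force: [0.6, 0.4, 0.7]
opening: 85.7
```

Request:
apply_moves(increments=[[[0,0,0,0,0,0],[0,0,0,0,0,0],[0,0,0,0,0,0]]], claw=-0.62)

```text
t: 9.22
tcp_pos: [453.4, -90.4, 174.1]
eef_rot: [[0.33, -0.944, 0.0], [-0.944, -0.33, -0.0], [0.0, -0.0, -1.0]]
ft_force: [0.2, -0.5, -0.3]
opening: 69.5
```

Request:
apply_moves(increments=[[[0,0,-0.2,0,0,0],[0,0,0,0,0,0]]], claw=-0.57)

```text
t: 9.38
tcp_pos: [453.3, -90.3, 171.9]
eef_rot: [[0.33, -0.944, 0.001], [-0.944, -0.33, 0.0], [0.0, -0.001, -1.0]]
ft_force: [0.1, 1.1, 0.7]
opening: 67.1
```

Request:
apply_moves(increments=[[[0,0,0,0,0,0],[0,0,0,0,0,0]]], claw=-0.52)

```text
t: 9.55
tcp_pos: [453.2, -90.3, 171.9]
eef_rot: [[0.33, -0.944, 0.0], [-0.944, -0.33, 0.0], [-0.0, -0.0, -1.0]]
ft_force: [-0.7, 1.2, 0.5]
opening: 64.7
```

Request:
apply_moves(increments=[[[0,0,0,0,0,0],[0,0,0,0,0,0],[0,0,0,0,0,0],[0,0,0,0,0,0]]], claw=-0.4)

```text
t: 9.88
tcp_pos: [453.3, -90.3, 172.2]
eef_rot: [[0.329, -0.944, 0.001], [-0.944, -0.329, 0.001], [-0.0, -0.001, -1.0]]
ft_force: [-1.4, 1.0, 7.7]
opening: 63.1
```

Request:
apply_moves(increments=[[[0,0,0,0,0,0],[0,0,0,0,0,0],[0,0,0,0,0,0],[0,0,0.1,0,0,0],[0,0,0.2,0,0,0]]], claw=1)

```text
t: 10.3
tcp_pos: [453.0, -90.2, 174.6]
eef_rot: [[0.33, -0.944, -0.0], [-0.944, -0.33, 0.0], [-0.0, 0.0, -1.0]]
ft_force: [0.1, 0.2, -1.3]
opening: 62.8
```

Request:
apply_moves(increments=[[[0,0,0.3,0,0,0],[0,0,0.4,0,0,0],[0,0,0.5,0,0,0],[0,0,0.6,0,0,0],[0,0,0.6,0,0,0]]])

```text
t: 10.72
tcp_pos: [453.2, -90.3, 199.3]
eef_rot: [[0.33, -0.944, 0.0], [-0.944, -0.33, 0.0], [0.0, -0.0, -1.0]]
ft_force: [0.6, -0.6, -1.3]
opening: 63.0
```

Request:
apply_moves(increments=[[[0,0,0.6,0,0,0],[0,0,0.6,0,0,0],[0,0,0.4,0,0,0],[0,0,0.2,0,0,0],[0,0,0,0,0,0]]])

```text
t: 11.13
tcp_pos: [453.3, -90.2, 217.2]
eef_rot: [[0.33, -0.944, 0.001], [-0.944, -0.33, 0.0], [-0.0, -0.001, -1.0]]
ft_force: [-0.1, -0.8, -2.6]
opening: 63.2
```

```bash
python3 - <<'E'
from h import *
P={c:bot.read_camera(c) for c in("side",)}
cv2.imwrite("pics/g2.png",cv2.resize(P["side"]["frame"][210:290,275:355],(480,480),interpolation=cv2.INTER_CUBIC))
E
```

```text
(no output)
```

View pics/g2.png

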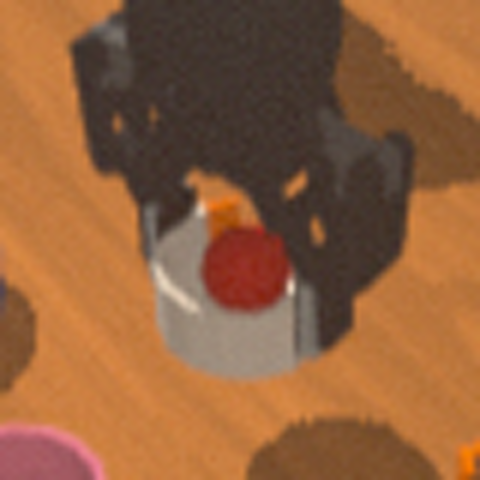

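Lifted: the dish is held level with the ball seated at (247,268). Now carrying it smoothly to the camera and turning by 1.135 rad.

Request:
apply_moves(increments=[[[0.17,0.23,0.1,0,0,0.02],[0.33,0.45,0.21,0,0,0.035],[0.5,0.68,0.31,0,0,0.05],[0.61,0.83,0.38,0,0,0.05],[0.61,0.83,0.38,0,0,0.05]]])

```text
t: 11.6
tcp_pos: [475.7, -59.4, 230.5]
eef_rot: [[0.519, -0.855, -0.001], [-0.855, -0.519, -0.0], [-0.0, 0.0, -1.0]]
ft_force: [-0.0, 0.3, -1.1]
opening: 63.5
```

Request:
apply_moves(increments=[[[0.61,0.83,0.38,0,0,0.055],[0.61,0.83,0.38,0,0,0.055],[0.61,0.83,0.38,0,0,0.055],[0.61,0.83,0.38,0,0,0.055],[0.61,0.83,0.38,0,0,0.055]]])

```text
t: 12.02
tcp_pos: [506.3, -17.6, 249.5]
eef_rot: [[0.732, -0.681, -0.001], [-0.681, -0.732, -0.0], [-0.0, 0.0, -1.0]]
ft_force: [-0.9, 0.1, -0.4]
opening: 63.1
```

Request:
apply_moves(increments=[[[0.61,0.83,0.38,0,0,0.055],[0.61,0.83,0.38,0,0,0.055],[0.61,0.83,0.38,0,0,0.055],[0.61,0.83,0.38,0,0,0.055],[0.61,0.83,0.38,0,0,0.055]]])

```text
t: 12.43
tcp_pos: [536.7, 24.0, 268.4]
eef_rot: [[0.889, -0.457, -0.001], [-0.457, -0.889, -0.0], [-0.001, 0.0, -1.0]]
ft_force: [0.0, 0.2, -1.5]
opening: 62.7
```

Request:
apply_moves(increments=[[[0.61,0.83,0.38,0,0,0.055],[0.61,0.83,0.38,0,0,0.055],[0.61,0.83,0.38,0,0,0.055],[0.61,0.83,0.38,0,0,0.055],[0.61,0.83,0.38,0,0,0.055]]])

```text
t: 12.85
tcp_pos: [567.2, 65.5, 287.3]
eef_rot: [[0.98, -0.198, -0.001], [-0.198, -0.98, -0.0], [-0.001, 0.0, -1.0]]
ft_force: [0.2, 0.1, -1.6]
opening: 62.7
```

Request:
apply_moves(increments=[[[0.61,0.83,0.38,0,0,0.045],[0.5,0.68,0.31,0,0,0.03],[0.33,0.45,0.21,0,0,0.02],[0.17,0.23,0.1,0,0,0.01],[0.05,0.07,0.03,0,0,0]]])

```text
t: 13.27
tcp_pos: [583.6, 87.5, 297.7]
eef_rot: [[0.995, -0.099, -0.0], [-0.099, -0.995, -0.0], [-0.0, 0.0, -1.0]]
ft_force: [-1.1, -1.2, -1.5]
opening: 63.4
```

Request:
apply_moves(increments=[[[0,0,0,0,0,0],[0,0,0,0,0,0],[0,0,0,0,0,0]]])

```text
t: 13.52
tcp_pos: [583.2, 86.5, 297.6]
eef_rot: [[0.995, -0.101, -0.001], [-0.101, -0.995, -0.0], [-0.001, 0.0, -1.0]]
ft_force: [-0.1, -0.4, -1.6]
opening: 63.0
```

```bash
python3 - <<'E'
from fit import *
P={c:bot.read_camera(c) for c in("top","side")}
for n,z in(("lens",150),("post_top",215),("ball_center",150),("dish_center",142)):
    for c in P:
        for r in bot.mark_of(n,P[c])[:2]: print(n,c,round(r["conf"],2),px(r["point"]).round(1),atz(P[c],px(r["point"]),z).round(1))
p=P["side"]
print("pred ball",proj(p,[583.3,86.8,150]),"lens",proj(p,[593.5,187,150]))
f=p["frame"];c0,r0=240,110
a=cv2.resize(f[r0:r0+110,c0:c0+120],(780,715),interpolation=cv2.INTER_CUBIC)
q=(583.3,86.8,1.471,127)
C,s=np.cos(q[2]),np.sin(q[2])
pts=[(x,(255,0,0)) for x in dishpts(*q)]
L=np.array([593.5,187,150]);ax=np.array([.995,-.1,0])
pts+=[(L+34*(np.cos(t)*ax+np.sin(t)*np.array([0,0,1])),(0,255,0)) for t in np.linspace(0,6.2,24)]
B=np.array([583.3,86.8,150]);R=np.linalg.inv(np.array(p["world_from_camera"]))[:3,:3]
pts+=[(B+17*(np.cos(t)*R[0]+np.sin(t)*R[1]),(255,255,0)) for t in np.linspace(0,6.2,24)]
for x,col in pts:
    u,v=((proj(p,x)[0]-[c0,r0]+.5)*6.5).astype(int);cv2.circle(a,(u,v),2,col,-1)
cv2.imwrite("pics/e.png",a[60:660])
E
```

```text
lens top 0.42 [301.5 272.7] [385.5  36.8 150. ]
lens side 0.67 [307.1 161.4] [591.9 165.9 150. ]
post_top top 0.75 [184.3 186.5] [604.9 310.9 215. ]
post_top side 0.77 [284.7 126. ] [591.7 283.3 215. ]
post_top side 0.23 [449.2 309.3] [ 455.4 -443.5  215. ]
ball_center side 0.47 [320.8 174.8] [581.3  80.9 150. ]
dish_center top 0.73 [352.9 277. ] [370.  -93.6 142. ]
dish_center top 0.48 [208.1 223.9] [514.6 275.7 142. ]
dish_center side 0.88 [279.3 296.4] [ 299.1 -221.5  142. ]
dish_center side 0.74 [364.4 287.9] [ 430.8 -288.5  142. ]
pred ball [[320.18606323 173.67876275]] lens [[303.61791315 158.42646122]]
```

View pics/e.png

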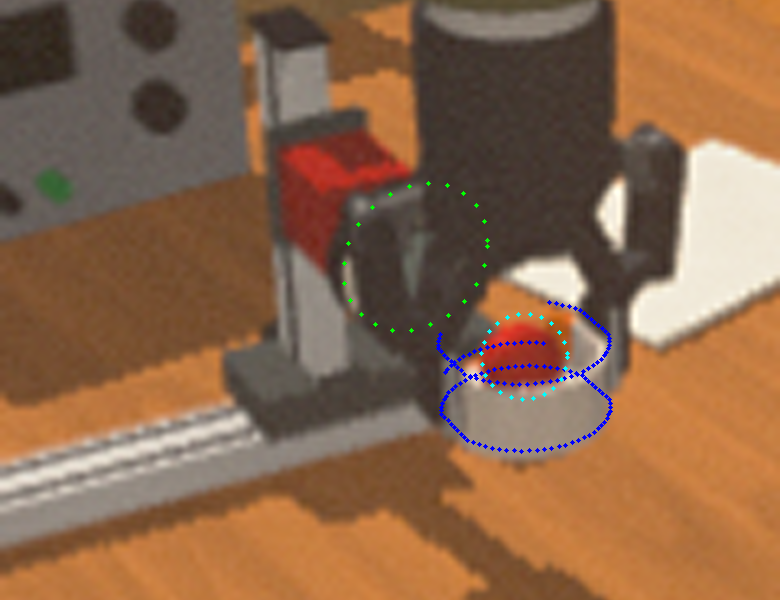

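The dish is held in front of the lens with the window turned towards it and the ball in its middle. It sits about 2 mm low, so I'll raise it slightly, let it settle and hand in.

Request:
apply_moves(increments=[[[0,0,0.1,0,0,0],[0,0,0.1,0,0,0],[0,0,0.05,0,0,0],[0,0,0,0,0,0],[0,0,0,0,0,0]]])

```text
t: 14.43
tcp_pos: [583.5, 87.0, 300.3]
eef_rot: [[0.995, -0.1, 0.0], [-0.1, -0.995, 0.0], [0.0, -0.0, -1.0]]
ft_force: [0.1, -0.2, -0.5]
opening: 62.9
```

Request:
apply_moves(increments=[[[0,0,0,0,0,0],[0,0,0,0,0,0],[0,0,0,0,0,0],[0,0,0,0,0,0],[0,0,0,0,0,0]]])

```text
t: 14.85
tcp_pos: [583.5, 87.0, 300.3]
eef_rot: [[0.995, -0.1, -0.0], [-0.1, -0.995, 0.0], [-0.0, -0.0, -1.0]]
ft_force: [0.4, -1.5, -0.6]
opening: 63.0
```

```bash
python3 - <<'E'
from h import *
s=bot.observe();print(s["tcp_pos"],s["opening"],s["ft_force"],np.abs(s["dq"]).max())
P={c:bot.read_camera(c) for c in("top","side")}
for n in("tape","tub","cleaner","plug","module","screwdriver"):
    for c in P:
        r=bot.mark_of(n,P[c])
        if r: print(n,c,atz(P[c],px(r[0]["point"]),0).round(0)[:2])
print(bot.hand_in())
E
```

```text
[583.45782364  87.03296152 300.26774826] 62.980304606588945 [ 0.39591241 -1.47355772 -0.57879515] 0.10571925545737097
tape top [367.  45.]
tape side [367.  48.]
tub top [ 713. -148.]
tub side [ 706. -148.]
cleaner top [ 470. -359.]
cleaner side [766.  45.]
plug top [ 398. -236.]
plug side [ 395. -231.]
module top [ 636. -344.]
module side [ 627. -333.]
screwdriver top [ 481. -351.]
screwdriver side [ 464. -354.]
the job is handed in; nothing more can be done
None
```

I pushed the camera carriage to its far stop, lifted the dish with the ball in it, turned it 65° towards the lens, and handed the job in while still holding it. I got no verdict back.

**Carriage:** The push ended with a clear force rise at the stop (27 N, then 14 N while holding). Later pictures still showed the post at about x = 605 mm, the expected home position.

**Dish and ball:** The gripper holds the dish steady and level at a 63 mm opening. By my estimate the ball is 100 mm in front of the glass on the lens axis, with a few millimetres of uncertainty. In the last picture I viewed, the ball was in the middle of the dish and the window faced the lens. That picture was taken before a final 2.5 mm raise, which corrected the dish sitting about 2 mm low.

**Bystanders:** The networks' readings all stayed within about 16 mm of the first ones, inside their usual scatter. The one exception was the cleaner in the top view, reported at the screwdriver's place; the side view put it where it started.

**Checks that disagreed:** With the dish in place, the networks could not give reliable lens or dish readings. The final alignment therefore rests on the earlier lens measurement and the overlay drawn on the side picture.

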